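# Seat a water-filter cartridge against its sprung valve and hold it down

## Task

Prise open the cover of the water-filter unit with the palette knife (start it with the blade in the slot, not with the fingers), swing it fully back, and lay the knife down on the bench. Then put the slim filter cartridge in the bore of the unit, press it down against the sprung plunger until its collar sits firmly on the stop ring, without ramming it, and finish while still gripping it and holding it pressed there (do not let go), so that a colleague can fit the clip. Leave the other things on the bench where they are.

Things in the scene. Friction and masses are not known exactly. Their poses are not given: they have to be found in the camera images.
- unit: Water-filter unit fixed to the bench: white base block 130 x 150 x 54 mm (x, y, z), origin at the centre of its underside, z up. Its grey cover (cover) is hinged along its +y edge and has its prising slot on the -y side. A bore of 46 mm diameter goes straight down through the centre of the base.
- cover (a joint): Hinge of the grey cover, rad: 0 shut, positive as the -y edge rises, 1.9 fully back against its stop. Friction (about 0.16 N m) keeps it where it is left; the cover weighs 0.14 kg. The cover is a hollow shell 130 x 150 x 52 mm, walls and top 4 mm, open underneath, its skirt standing on the base 55 mm above the bench; it starts shut or a few mm ajar.
- cover_lip (a point): On the cover: middle of the lower edge of its -y skirt, above the prising slot. The slot is 60 mm wide, centred on this point, and reaches from the base's top (54 mm above the bench) up to this edge (61 mm with the cover shut). Behind the 4 mm skirt the shell is hollow: a blade may enter 45 mm before it meets the stop ring. The inside of the cover's top lies 42 mm above this edge.
- cover_hinge (a point): Middle of the cover's hinge axis (parallel to the unit's x axis), 55 mm above the bench, 146 mm from the skirt's lower edge.
- stop: Steel stop ring, the hard stop, fixed on top of the base around the bore: outer diameter 58, inner 45, 4 mm high; the top of the ring is 58 mm above the bench. Origin at the centre of its underside.
- bore (a point): Centre of the stop ring's opening at the height of its top (58 mm above the bench).
- plunger (a joint): Sprung steel plunger (24 mm diameter) in the bore, m: 0 at rest, with its top 26 mm below the top of the stop ring; positive as it is pressed down. Spring 4.4 N at 0, rising by 0.4 N per mm; it is at 0.014 (10 N) when the slim cartridge's collar meets the stop ring. It carries the cartridge's weight without sinking, and lifts it again if let go.
- cartridge: The slim filter cartridge, white, loose, standing on the bench, 0.13 to 0.25 kg. Origin at the centre of its underside, z up along its axis. Barrel 40 mm diameter and 40 mm long with a chamfered foot; on it a collar of 56 mm diameter, 6 mm thick (40 to 46 mm up); above it a round grip of 34 mm diameter, 34 mm tall (46 to 80 mm up).
- knife: Palette knife lying on the bench, 0.1 kg. Origin under the handle near its front (close to the centre of mass), x towards the blade's tip, z up. Wooden handle 22 mm wide and 22 mm tall, from x = -75 to +20 mm; steel blade 26 mm wide, 2 mm thick, from x = 25 to 120 mm, 11 mm above the handle's underside.
- knife_tip (a point): Middle of the blade's front edge, at half its thickness.
- wide_cartridge: Bystander: a wider filter cartridge that does not fit (barrel 60 mm, collar 70 mm diameter, otherwise like the slim one). Origin under its centre. Leave it alone.
- jar: Bystander: jar, 56 mm diameter, 85 mm tall. Origin under its centre.
- brush: Bystander: pastry brush lying on the bench.
- mug: Bystander: white mug, 76 mm diameter, 85 mm tall.
- spray: Bystander: clear bottle, 66 mm diameter, 190 mm tall.
- bowl: Bystander: steel bowl, 160 mm diameter, 70 mm tall.
- carton: Bystander: cardboard carton, 110 x 75 x 75 mm.
Mind the look-alikes: they are no part of the job. There is more than one size of the knife; the job needs the smallest.

How it is judged:
By the outcome, as a careful person would: the job done as asked, in the order asked, and still so for the second after the job is handed in, while the arm keeps its last pose, push and grip.
It also fails if it takes over 72 s, if anything falls off the work surface, if the arm or the gripper's body presses on something with over 40 N, if the wrist force passes 120 N, or if a joint passes its speed limit or range.

## Robot

A 7-joint arm with a two-finger parallel gripper is mounted at the origin on the work surface. World frame = base frame: x ahead of the robot, y to its left, z up, the work surface at z = 0. Lengths are in mm, angles in rad, forces in N, time in s.
With the tool pointing down it reaches from about 425 to 875 mm from the base axis. Payload 9.9 kg.
Tool frame: the origin (TCP) lies at the very end of the fingers, on their centre line; the grasp point (between the pads) lies robot.pinch_z behind it (robot.pinch_z is the distance from the TCP to the grasp point, in mm); x points along the fingers, y is the direction in which the jaws open and shut, and the axes are right-handed (so a half turn about x gives the same grasp; the last joint's range is limited). The gripper opens to 85 mm and grips with 20 to 120 N. Pads are 22 mm wide; open, the fingers measure 114 mm over their backs; the gripper's body (76 mm by 85 mm) begins 54 mm behind the grasp point. The pads swing forward as they close: fully open they stand 13 mm farther back than shut.
Start: joints at [1.141, 0.576, 0.025, 1.437, -0.015, 1.129, -0.057], TCP at [228.795, -635.045, 231.289] pointing down, gripper open.
Joint ranges: [-2.76, 2.76], [-0.34, 2.15], [-1.52, 1.57], [0.19, 2.46], [-1.09, 4.23], [0.17, 1.99], [-2.82, 2.82]. Speed limits (rad/s): [2.22, 2.22, 3.01, 3.01, 3.14, 3.14, 3.14].

## Interface

Orientations are given as a 3x3 rotation matrix whose columns are the frame's x, y, z axes.
In Python, from station import robot gives the robot as it stands.
- The arm moves only by the shell command python3 -m crank 'ROWS' [OPENING] [FORCE]. ROWS is JSON, a list of rows, each a list of 4 numbers: the shift along the tool's x, y, z in mm, then the turn about the tool's x in rad. A call has 1 to 5 rows; each row shifts and turns the commanded pose from where the row before left it, along the tool's axes as they then stand; what a row does not reach is not made up. A row lasts 1/10 s, in which the tool goes at most 50 mm and 8.59 degrees, less where a joint would pass 70% of its speed; a pose out of reach is approached as far as the arm can. A call with a gripper value outside its range is refused whole. OPENING is the closure in counts, from 0 (fully open) to 255 (shut), set as the call begins (- or left out, the last holds). The fingers move at their own pace and stop on an object; FORCE is the grip in N (left out, the last holds). Time passes only in rows, so rows that do not move let the fingers close. It gives the time, the measured TCP pose, the force and the opening at its end, in the units of the state.
- robot.read_state(): the state, without advancing time (a new reading comes with each control period).
- robot.get_image(name): name is "side" or "top" or "wrist"; returns the picture (384x512x3 uint8, red, green, blue); there is no depth.
- robot.get_calibration(name): a dict with "vfov" (degrees; the focal length in pixels is half the picture's height over the tangent of half this angle, whatever the lens; pixels are square), "cx", "cy" (the principal point, pixels), "cam_to_world" (4x4, takes a point from camera to world coordinates). Camera axes: x right, y up, looking along -z (the intrinsics and any distortion apply to the point x, -y, -z); pixel columns grow to the right and rows downward; lengths in mm; the calibration is good to about 2 mm. A picture is of the moment at which its call begins: read the wrist's pose just before it. get_calibration takes no time and is no camera call; for the wrist camera it gives the pose at the moment of the call.
- robot.job_done(): hands the job in, once; it reports no verdict.
The state is a dict: "t": time; "joints": joint angles; "qd": joint speeds; "joint_torque": joint torques, N m; "tcp_pos": TCP position; "tool_rot": TCP orientation; "force": force on the tool from outside, world axes, zero at the start; "ft_torque": the same for the moment, N m; "finger_gap": opening from 0.0 (shut) to 1.0 (fully open).
Only numpy, scipy, OpenCV 4.12 (cv2) and the standard library are available. Lean on these libraries where they do the work, as an engineer would, in place of code of your own. Each camera call takes 0.05 s, during which the arm holds its last target. There are 200 camera calls.

## Working session

There is one attempt and no reset: what is moved stays moved. The work goes in short steps, Python scripts to look and compute and a shell command to move; the robot and the scene stay as the last step left them, time stands still between calls to the robot, and variables do not carry over. Pictures are saved under pics/ and viewed, about 8 in all and at most 12, crops included, and the job is handed in when it is done.

```bash
ls; mkdir -p pics
python3 - <<'E'
from station import robot
import cv2,numpy as np
s=robot.read_state();print({k:np.round(v,3).tolist() for k,v in s.items()},robot.pinch_z)
for n in("side","top","wrist"):
    c=robot.get_calibration(n);print(n,c)
    cv2.imwrite(f"pics/{n}0.png",robot.get_image(n)[:,:,::-1])
a=[cv2.resize(cv2.imread(f"pics/{n}0.png"),(800,600)) for n in("side","top")]
for i,n in enumerate(("side","top")): cv2.imwrite(f"pics/{n}0b.png",a[i])
E
```

```text
pics
{'t': 0.0, 'joints': [1.141, 0.577, 0.025, 1.438, -0.015, 1.129, -0.056], 'qd': [-0.0, -0.0, -0.0, 0.002, -0.002, -0.001, -0.001], 'joint_torque': [-0.0, -76.575, 2.25, -28.597, 0.015, 0.013, 0.0], 'tcp_pos': [228.642, -634.62, 230.444], 'tool_rot': [[-0.001, 0.339, -0.941], [0.002, -0.941, -0.339], [-1.0, -0.002, 0.0]], 'force': [0.195, -0.424, 0.473], 'ft_torque': [-0.02, 0.034, 0.006], 'finger_gap': 1.0} 18.700000000000003
side {'vfov': 48.61799978316603, 'cx': 257.77645023043704, 'cy': 187.94142073262609, 'cam_to_world': array([[-7.80930436e-01,  4.54487206e-01, -4.28472909e-01,
        -1.33280448e+02],
       [-6.24588591e-01, -5.74854427e-01,  5.28612788e-01,
         7.26912895e+02],
       [-6.06179919e-03,  6.80429106e-01,  7.32788842e-01,
         1.13054665e+03],
       [ 0.00000000e+00,  0.00000000e+00,  0.00000000e+00,
         1.00000000e+00]])}
top {'vfov': 52.99837108340388, 'cx': 261.8723582206559, 'cy': 192.22722879857412, 'cam_to_world': array([[ 1.48939841e-03,  9.88541849e-01, -1.50939702e-01,
         3.24456959e+02],
       [-9.99887335e-01, -7.82345814e-04, -1.49901726e-02,
        -2.20943347e+01],
       [-1.49365000e-02,  1.50945023e-01,  9.88429310e-01,
         1.10224122e+03],
       [ 0.00000000e+00,  0.00000000e+00,  0.00000000e+00,
         1.00000000e+00]])}
wrist {'vfov': 59.916537966993474, 'cx': 255.07987422688507, 'cy': 196.04170947152122, 'cam_to_world': array([[ 3.38322532e-01,  8.96726204e-01,  2.85341864e-01,
         3.01996521e+02],
       [-9.41030095e-01,  3.22546894e-01,  1.02107107e-01,
        -6.07440837e+02],
       [-4.74013844e-04, -3.03060416e-01,  9.52971227e-01,
         3.71769777e+02],
       [ 0.00000000e+00,  0.00000000e+00,  0.00000000e+00,
         1.00000000e+00]])}
```

View pics/top0b.png

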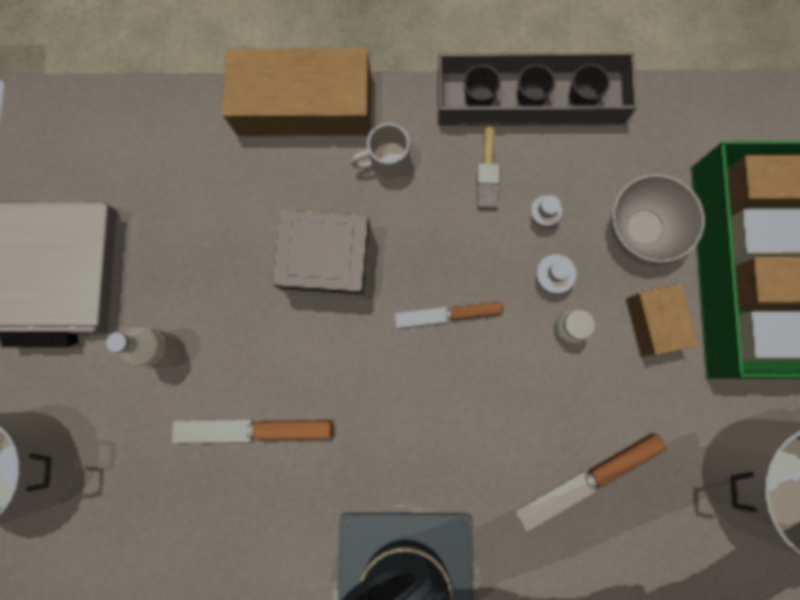

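View pics/side0b.png

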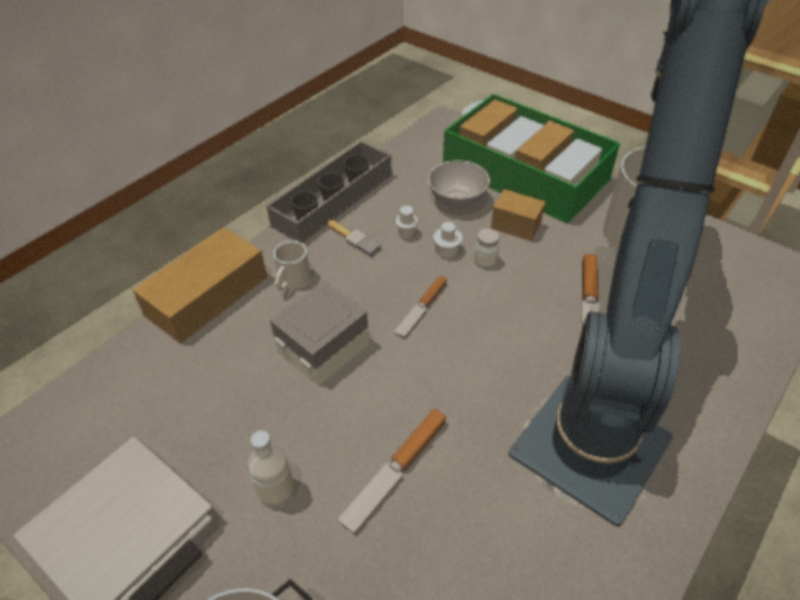

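The top view shows the unit at about (321,250), with its corners near (281,211), (367,215), (362,290) and (275,283). The small knife has its tip at (397,320) and its handle end at (502,308). The slim cartridge is at (547,210), and the wide one is at (557,273). In the side view, the hinge marks are on the unit's +y face, so the slot faces −y.

```bash
cat > h.py <<'E'
import numpy as np,cv2
from station import robot
def px2w(c,u,v,z,sc=1.0):
    f=192/np.tan(np.radians(c["vfov"]/2)); T=np.array(c["cam_to_world"])
    d=T[:3,:3]@np.array([(u/sc-c["cx"])/f,-(v/sc-c["cy"])/f,-1]); o=T[:3,3]
    return np.round(o+d*(z-o[2])/d[2],1)
def w2px(c,p,sc=1.0):
    f=192/np.tan(np.radians(c["vfov"]/2)); T=np.array(c["cam_to_world"])
    q=T[:3,:3].T@(np.array(p)-T[:3,3]); return ((c["cx"]+f*q[0]/-q[2])*sc,(c["cy"]-f*q[1]/-q[2])*sc)
def delta(target):  # tool-frame shift to reach world target
    s=robot.read_state();R=np.array(s["tool_rot"]);return np.round(R.T@(np.array(target)-s["tcp_pos"]),1)
E
python3 - <<'E'
from h import *
c=robot.get_calibration("top")
for n,u,v,z in [("tip",397,320,11),("hend",502,308,15),("slimtop",551,205,80),("slimcollar",546,211,46),("widetop",562,270,80),("c1",281,211,107),("c2",367,215,107),("c3",362,290,107),("c4",275,283,107),("ctr",321,250,107)]:
    print(n,px2w(c,u,v,z,1.5625))
s=robot.read_state();R=np.array(s["tool_rot"]);print(R.T@[0,1,0],R.T@[1,0,0])
E
```

```text
tip [454.8  16.6  11. ]
hend [ 476.3 -174.6   15. ]
slimtop [ 649.6 -255.3   80. ]
slimcollar [ 649.2 -253.6   46. ]
widetop [ 533.3 -270.2   80. ]
c1 [631.9 213.4 107. ]
c2 [624.3  65.4 107. ]
c3 [494.1  72.3 107. ]
c4 [506.2 219.3 107. ]
ctr [563.1 142.9 107. ]
[ 0.00117999 -0.94081326 -0.33892331] [-4.61952916e-04  3.38923001e-01 -9.40814002e-01]
```

```bash
python3 -m crank '[[2,-33.7,-33.5,0],[2,-33.7,-33.5,0],[2,-33.7,-33.5,0],[2,-33.7,-33.5,0],[2,-33.7,-33.5,0]]' 0 60; python3 -m crank '[[2,-33.7,-33.5,0],[2,-33.7,-33.5,0],[2,-33.7,-33.5,0],[2,-33.7,-33.5,0],[2,-33.7,-33.5,0]]' ; python3 -m crank '[[2,-33.7,-33.5,0],[2,-33.7,-33.5,0],[0,0,0,-0.149],[0,0,0,-0.149],[0,0,0,-0.149]]' ; python3 -m crank '[[0,0,0,-0.149],[0,0,0,-0.149],[0,0,0,-0.149],[0,0,0,-0.149],[0,0,0,-0.149]]'; python3 -m crank '[[0,0,0,-0.145],[0,0,0,0]]'
python3 - <<'E'
from h import *
c=robot.get_calibration("wrist");cv2.imwrite("pics/w1.png",cv2.resize(robot.get_image("wrist")[:,:,::-1],(800,600)))
np.save("c1.npy",c)
E
```

```text
t: 0.65
tcp_pos: [329.7, -417.9, 221.1]
tool_rot: [[0.0, 0.339, -0.941], [0.0, -0.941, -0.339], [-1.0, -0.0, -0.0]]
force: [0.7, 0.2, 0.4]
finger_gap: 1.0
t: 1.15
tcp_pos: [430.2, -202.6, 211.3]
tool_rot: [[0.0, 0.339, -0.941], [-0.0, -0.941, -0.339], [-1.0, 0.0, -0.0]]
force: [1.2, -1.0, 0.3]
finger_gap: 0.998
t: 1.65
tcp_pos: [470.0, -117.6, 207.1]
tool_rot: [[-0.0, 0.718, -0.696], [0.0, -0.696, -0.718], [-1.0, -0.0, 0.0]]
force: [0.2, -0.9, 0.1]
finger_gap: 1.002
t: 2.15
tcp_pos: [469.8, -118.4, 207.2]
tool_rot: [[-0.0, 1.0, -0.027], [0.0, -0.027, -1.0], [-1.0, -0.0, -0.0]]
force: [0.1, 0.5, -0.6]
finger_gap: 1.004
t: 2.35
tcp_pos: [469.8, -118.5, 207.2]
tool_rot: [[-0.0, 0.994, 0.114], [0.0, 0.114, -0.994], [-1.0, -0.0, -0.0]]
force: [0.5, 0.4, 0.2]
finger_gap: 1.001
```

View pics/w1.png

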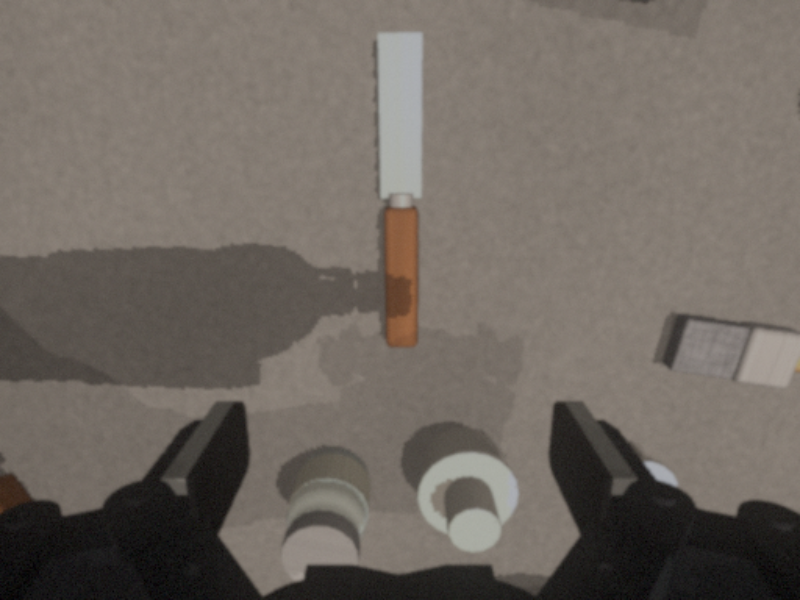

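The wrist view shows the small knife straight ahead: tip at (400,33), blade root at (400,196), handle front at (401,208) and handle rear at (402,346). The jar and the wide cartridge stand behind it.

Run:
```python
from h import *
c=np.load("c1.npy",allow_pickle=True).item()
t=px2w(c,400,33,12,1.5625);f=px2w(c,401,208,22,1.5625);r=px2w(c,402,346,22,1.5625)
print(t,f,r,px2w(c,473,530,80,1.5625))
d=(t-r)[:2];L=np.linalg.norm(d);d/=L;g=t[:2]-135*d
print(L,d,np.degrees(np.arctan2(d[0],d[1])),"grasp",g,"delta",delta([*g,3]))
for z in(3,30):print(w2px(c,[*g,z],1.5625))
```

```text
[455.3  18.9  12. ] [467.2 -79.9  22. ] [ 478.5 -171.3   22. ] [ 533.9 -266.2   80. ]
191.60970747850956 [-0.12107946  0.99264282] -6.954405391640614 grasp [ 471.64572716 -115.10678044] delta [204.2   2.2  -3.1]
(np.float64(401.3930281440755), np.float64(257.60333237840837))
(np.float64(401.5899298016219), np.float64(266.82292426640976))
```

```bash
python3 -m crank '[[45,1,-1,0],[45,1,-1,0],[45,0,-1,0],[40,0,0,-0.008],[20,0,0,0]]'; python3 -m crank '[[7,0,0,0],[0,0,0,0],[0,0,0,0]]'; python3 -m crank '[[0,0,0,0],[0,0,0,0],[0,0,0,0],[0,0,0,0],[0,0,0,0]]' 255 100;python3 -m crank '[[0,0,0,0],[0,0,0,0],[0,0,0,0]]'
```

```text
t: 2.9
tcp_pos: [470.1, -114.8, 9.4]
tool_rot: [[-0.004, 0.993, 0.116], [0.0, 0.116, -0.993], [-1.0, -0.003, -0.001]]
force: [0.1, 0.2, 0.8]
finger_gap: 1.003
t: 3.2
tcp_pos: [472.2, -115.2, 6.2]
tool_rot: [[0.001, 0.993, 0.118], [-0.0, 0.118, -0.993], [-1.0, 0.001, 0.001]]
force: [0.1, -0.3, 0.8]
finger_gap: 1.003
t: 3.7
tcp_pos: [471.7, -115.3, 6.0]
tool_rot: [[0.001, 0.993, 0.119], [-0.0, 0.119, -0.993], [-1.0, 0.001, 0.0]]
force: [-1.1, -0.6, 8.2]
finger_gap: 0.23
t: 4.0
tcp_pos: [471.7, -115.3, 6.0]
tool_rot: [[0.001, 0.993, 0.119], [-0.0, 0.119, -0.993], [-1.0, 0.001, 0.001]]
force: [-1.8, 0.8, 12.1]
finger_gap: 0.232
```

```bash
python3 -m crank '[[-20,0,0,0],[-40,0,0,0],[-42,0,0,0],[-42,0,0,0],[0,40,-4,0]]'; python3 -m crank '[[0,40,-4,0],[0,0,0,0.093],[0,0,0,0.092],[0,0,0,0],[0,0,0,0]]'
python3 - <<'E'
from h import *
c=robot.get_calibration("wrist");cv2.imwrite("pics/w2.png",cv2.resize(robot.get_image("wrist")[:,:,::-1],(800,600)))
np.save("c2.npy",c)
E
```

```text
t: 4.5
tcp_pos: [509.4, -108.7, 154.6]
tool_rot: [[0.004, 0.993, 0.116], [-0.004, 0.116, -0.993], [-1.0, 0.003, 0.004]]
force: [2.0, -0.5, -0.5]
finger_gap: 0.23
t: 5.0
tcp_pos: [549.7, -97.6, 149.2]
tool_rot: [[-0.001, 0.998, -0.062], [-0.0, -0.062, -0.998], [-1.0, -0.001, 0.0]]
force: [-0.7, 0.5, -1.6]
finger_gap: 0.233
```

View pics/w2.png

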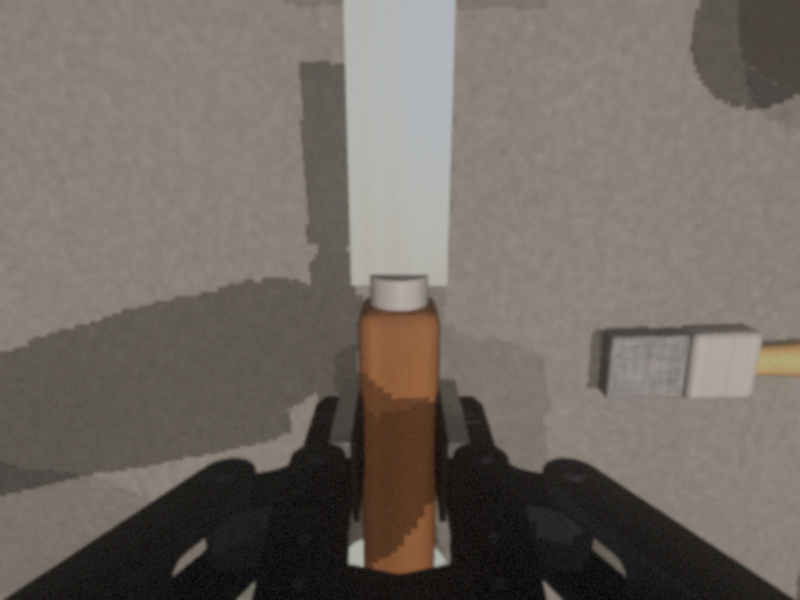

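The handle is centred in the jaws at column 400. The blade's width ratio between root and top matches a level blade. Next I'll go down to slot height.

```bash
python3 -m crank '[[35,0,0,0],[35,0,0,0],[20,0,0,0],[7.2,0,0,0],[0,0,0,0]]'; python3 -m crank '[[0,0,0,0],[0,0,0,0]]'
python3 - <<'E'
from h import *
a=robot.get_image("side")[:,:,::-1];u,v=map(int,w2px(robot.get_calibration("side"),[559,68,57]));print(u,v)
cv2.imwrite("pics/s3.png",cv2.resize(a[v-60:v+60,u-80:u+80],(800,600),interpolation=cv2.INTER_CUBIC))
print(robot.read_state()["tcp_pos"])
E
```

```text
t: 5.55
tcp_pos: [549.6, -97.6, 51.5]
tool_rot: [[-0.002, 0.998, -0.064], [0.0, -0.064, -0.998], [-1.0, -0.002, -0.0]]
force: [-0.0, -0.1, -1.1]
finger_gap: 0.228
t: 5.75
tcp_pos: [550.9, -97.7, 53.4]
tool_rot: [[0.002, 0.998, -0.065], [-0.0, -0.065, -0.998], [-1.0, 0.002, 0.0]]
force: [-0.8, -0.1, -1.1]
finger_gap: 0.228
221 198
[550.79460851 -97.70439336  53.28425225]
```

View pics/s3.png

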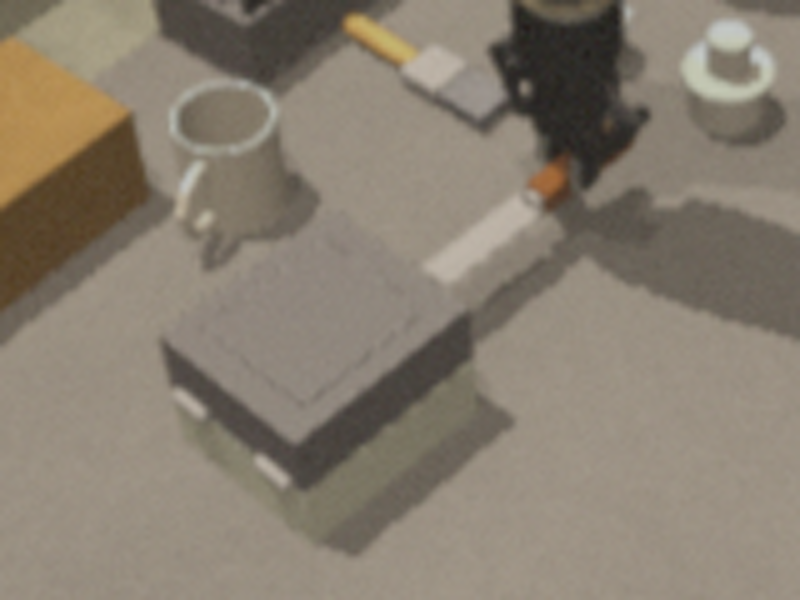

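The side crop shows the blade level and in line with the slot side, just short of the cover. The hinge tabs at (190,403) and (272,468) confirm the slot faces −y.

```bash
python3 -m crank '[[1,0,-10,0],[0,0,-10,0],[0,0,0,0]]'; python3 -m crank '[[0,0,-7,0],[0,0,-7,0],[0,0,0,0]]';python3 -m crank '[[0,0,-5,0],[0,0,-5,0],[0,0,0,0],[0,0,0,0]]'
```

```text
t: 6.1
tcp_pos: [551.8, -74.9, 51.4]
tool_rot: [[0.001, 0.998, -0.062], [0.001, -0.062, -0.998], [-1.0, 0.001, -0.001]]
force: [-0.3, 0.2, -1.3]
finger_gap: 0.231
t: 6.4
tcp_pos: [552.4, -62.1, 51.1]
tool_rot: [[0.0, 0.998, -0.063], [0.001, -0.063, -0.998], [-1.0, 0.0, -0.001]]
force: [0.7, 0.1, -2.3]
finger_gap: 0.228
t: 6.8
tcp_pos: [552.9, -53.7, 51.1]
tool_rot: [[-0.0, 0.998, -0.065], [-0.0, -0.065, -0.998], [-1.0, -0.0, 0.0]]
force: [-0.1, 0.2, -0.9]
finger_gap: 0.226
```

```bash
python3 -m crank '[[0,0,-6,0],[0,0,-6,0],[0,0,-5,0],[0,0,0,0]]'; python3 -m crank '[[-3,0,0,0],[-3,0,0,0],[-3,0,0,0],[-3,0,0,0],[0,0,0,0]]'
```

```text
t: 7.2
tcp_pos: [554.2, -35.4, 51.2]
tool_rot: [[0.0, 0.998, -0.063], [0.001, -0.063, -0.998], [-1.0, 0.0, -0.001]]
force: [0.1, -0.1, -1.3]
finger_gap: 0.23
t: 7.7
tcp_pos: [554.1, -36.8, 63.5]
tool_rot: [[0.0, 0.998, -0.065], [-0.0, -0.065, -0.998], [-1.0, 0.0, 0.0]]
force: [-0.1, 0.1, -1.8]
finger_gap: 0.225
```

```bash
python3 -m crank '[[-8,0,-1,0],[-10,0,-1,0],[-10,0,-2,0],[-10,0,-4,0],[-10,0,-5,0]]'; python3 -m crank '[[-10,0,-6,0],[0,0,0,0],[0,0,0,0]]'
python3 - <<'E'
from h import *
a=robot.get_image("side")[:,:,::-1];u,v=map(int,w2px(robot.get_calibration("side"),[559,68,57]))
cv2.imwrite("pics/s4.png",cv2.resize(a[v-70:v+50,u-80:u+80],(800,600),interpolation=cv2.INTER_CUBIC))
E
```

```text
t: 8.2
tcp_pos: [554.9, -23.9, 112.2]
tool_rot: [[0.0, 0.998, -0.065], [-0.0, -0.065, -0.998], [-1.0, 0.0, 0.0]]
force: [0.1, -1.1, -2.7]
finger_gap: 0.226
t: 8.5
tcp_pos: [555.5, -17.4, 121.4]
tool_rot: [[0.001, 0.998, -0.064], [0.0, -0.064, -0.998], [-1.0, 0.001, -0.0]]
force: [0.5, 0.0, -0.9]
finger_gap: 0.228
```

View pics/s4.png

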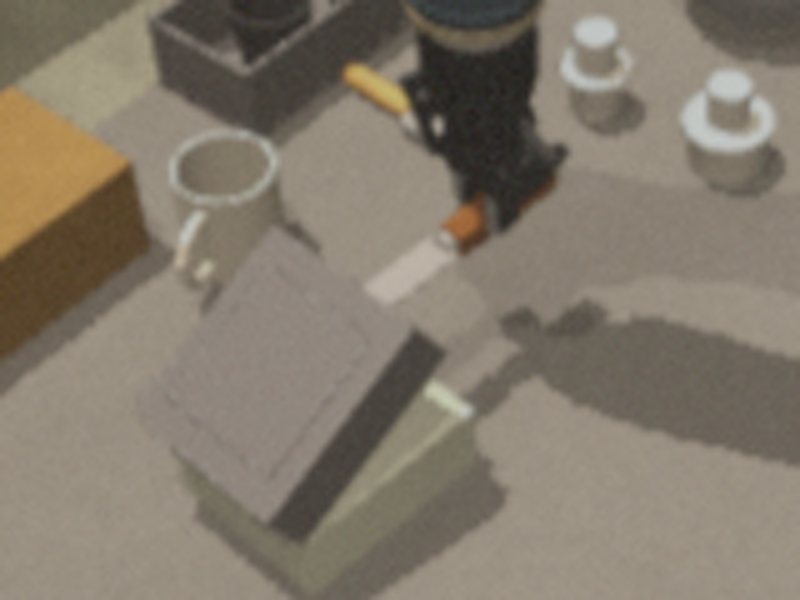

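The cover is riding up on the blade and is about 30° open. I'll follow the arc, then push on the inside of the top.

```bash
python3 -m crank '[[-10,0,-7,0],[-10,0,-8,0],[-10,0,-8,0],[-8,0,-10,0],[-7,0,-10,0]]'; python3 -m crank '[[-7,0,-10,0],[0,0,-10,0],[0,0,-10,0],[0,0,-10,0],[0,0,-10,0]]';python3 -m crank '[[0,0,-10,0],[0,0,0,0],[0,0,0,0]]'
python3 - <<'E'
from h import *
a=robot.get_image("side")[:,:,::-1];u,v=map(int,w2px(robot.get_calibration("side"),[559,68,57]))
cv2.imwrite("pics/s5.png",cv2.resize(a[v-90:v+60,u-100:u+100],(800,600),interpolation=cv2.INTER_CUBIC))
E
```

```text
t: 9.05
tcp_pos: [558.3, 26.2, 167.1]
tool_rot: [[0.001, 0.998, -0.065], [0.0, -0.065, -0.998], [-1.0, 0.001, -0.0]]
force: [-0.2, -0.6, -2.7]
finger_gap: 0.226
t: 9.55
tcp_pos: [561.1, 75.6, 172.7]
tool_rot: [[-0.001, 0.998, -0.065], [-0.0, -0.065, -0.998], [-1.0, -0.001, 0.0]]
force: [0.4, -1.5, -1.3]
finger_gap: 0.225
t: 9.85
tcp_pos: [561.9, 85.3, 173.0]
tool_rot: [[-0.0, 0.998, -0.064], [0.0, -0.064, -0.998], [-1.0, -0.0, -0.0]]
force: [-0.9, 0.2, -1.1]
finger_gap: 0.229
```

View pics/s5.png

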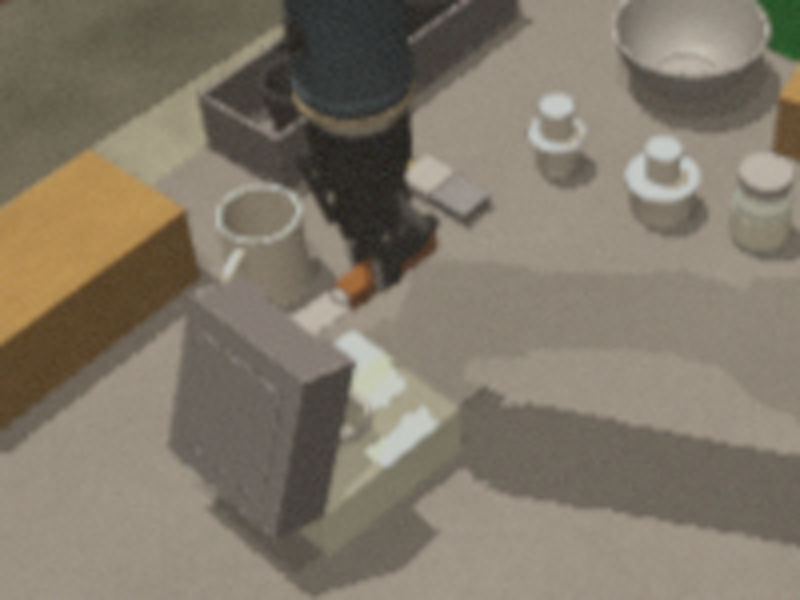

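```bash
python3 -m crank '[[4,0,-11,0],[6,0,-11,0],[6,0,-11,0],[6,0,-11,0],[6,0,-11,0]]'; python3 -m crank '[[2,0,-5,0],[0,0,-4,0],[0,0,0,0]]';python3 -m crank '[[0,0,-4,0],[0,0,0,0]]';python3 -m crank '[[0,0,-3,0],[0,0,0,0]]'
```

```text
t: 10.4
tcp_pos: [565.4, 141.2, 144.4]
tool_rot: [[-0.0, 0.998, -0.064], [0.0, -0.064, -0.998], [-1.0, -0.0, -0.0]]
force: [0.7, -0.8, -1.2]
finger_gap: 0.226
t: 10.7
tcp_pos: [566.1, 149.6, 143.1]
tool_rot: [[0.0, 0.998, -0.064], [0.0, -0.064, -0.998], [-1.0, -0.0, -0.0]]
force: [0.4, 1.2, -0.5]
finger_gap: 0.226
t: 10.9
tcp_pos: [566.5, 153.1, 143.4]
tool_rot: [[0.0, 0.998, -0.065], [0.0, -0.065, -0.998], [-1.0, 0.0, -0.0]]
force: [0.1, -0.5, -0.8]
finger_gap: 0.229
t: 11.1
tcp_pos: [566.7, 156.2, 143.3]
tool_rot: [[0.0, 0.998, -0.065], [0.0, -0.065, -0.998], [-1.0, 0.0, -0.0]]
force: [-0.4, -0.9, -0.5]
finger_gap: 0.233
```

Expected stop is near TCP y ≈ 156. I'll nudge on until the force shows the stop.

```bash
python3 -m crank '[[0,0,-2,0],[0,0,0,0],[0,0,0,0]]';python3 -m crank '[[0,0,-2,0],[0,0,0,0],[0,0,0,0]]'; python3 -m crank '[[0,0,-2,0],[0,0,0,0],[0,0,0,0]]'
```

```text
t: 11.4
tcp_pos: [566.7, 158.0, 143.1]
tool_rot: [[0.0, 0.998, -0.065], [0.0, -0.065, -0.998], [-1.0, 0.0, -0.0]]
force: [0.6, -0.0, -1.3]
finger_gap: 0.228
t: 11.7
tcp_pos: [566.8, 160.1, 143.1]
tool_rot: [[0.0, 0.998, -0.065], [0.0, -0.065, -0.998], [-1.0, 0.0, -0.0]]
force: [1.1, -0.3, -0.7]
finger_gap: 0.229
t: 12.0
tcp_pos: [567.0, 162.1, 143.1]
tool_rot: [[0.0, 0.998, -0.065], [0.0, -0.065, -0.998], [-1.0, 0.0, -0.0]]
force: [0.5, -0.1, -0.7]
finger_gap: 0.226
```

```bash
for i in 1; do python3 -m crank '[[0,0,-2,0],[0,0,0,0],[0,0,0,0]]';python3 -m crank '[[0,0,-2,0],[0,0,0,0],[0,0,0,0]]'; done
python3 - <<'E'
from h import *
a=robot.get_image("side")[:,:,::-1];u,v=map(int,w2px(robot.get_calibration("side"),[559,68,57]))
cv2.imwrite("pics/s6.png",cv2.resize(a[v-90:v+60,u-120:u+80],(800,600),interpolation=cv2.INTER_CUBIC))
E
```

```text
t: 12.3
tcp_pos: [567.1, 163.7, 143.1]
tool_rot: [[0.0, 0.998, -0.065], [-0.0, -0.065, -0.998], [-1.0, 0.0, 0.0]]
force: [-0.0, -1.3, -1.0]
finger_gap: 0.226
t: 12.6
tcp_pos: [567.0, 163.9, 142.9]
tool_rot: [[-0.001, 0.998, -0.066], [-0.003, -0.066, -0.998], [-1.0, -0.001, 0.003]]
force: [-1.0, -6.8, 0.4]
finger_gap: 0.23
```

View pics/s6.png

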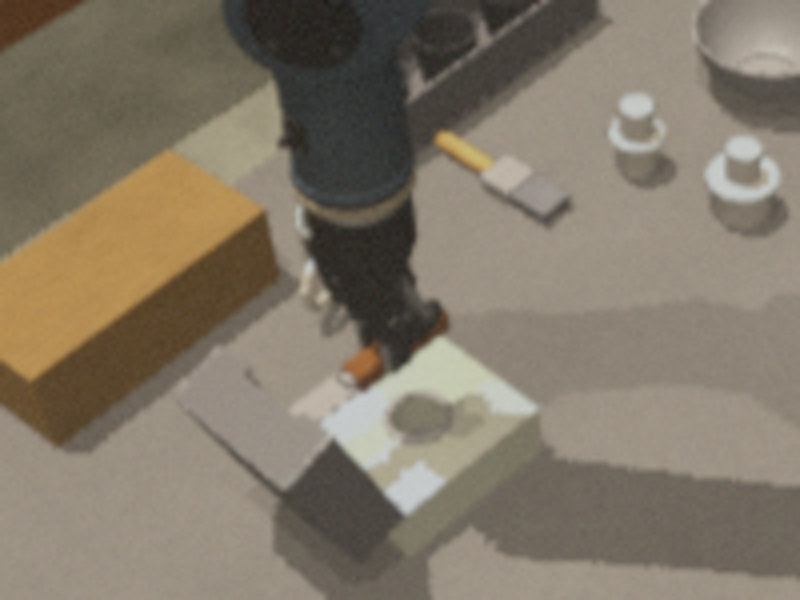

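The cover is fully back: 6.8 N shows it against its stop, and the picture shows it leaning past vertical. Next I'll retreat and lay the knife down.

```bash
python3 -m crank '[[0,0,20,0],[0,0,40,0],[0,0,40,0],[0,0,40,0],[0,0,40,0]]'; python3 -m crank '[[10,-15,26,0],[10,-15,26,0],[10,-15,26,0],[10,-14,25,0],[0,0,0,0]]'; python3 -m crank '[[35,0,0,0],[30,0,0,0],[15,0,0,0],[5,0,0,0],[0,0,0,0]]'; python3 -m crank '[[0,0,0,0],[0,0,0,0]]'
```

```text
t: 13.15
tcp_pos: [555.5, -14.7, 143.2]
tool_rot: [[0.001, 0.998, -0.064], [0.001, -0.064, -0.998], [-1.0, 0.001, -0.001]]
force: [-0.3, 0.3, -0.2]
finger_gap: 0.235
t: 13.65
tcp_pos: [486.9, -116.2, 101.9]
tool_rot: [[-0.004, 0.998, -0.07], [-0.001, -0.07, -0.998], [-1.0, -0.004, 0.001]]
force: [-0.5, -0.3, -0.5]
finger_gap: 0.224
t: 14.15
tcp_pos: [490.3, -112.0, 17.9]
tool_rot: [[-0.0, 0.998, -0.064], [0.001, -0.064, -0.998], [-1.0, -0.0, -0.001]]
force: [0.9, -0.4, -1.0]
finger_gap: 0.227
t: 14.35
tcp_pos: [490.7, -112.7, 19.1]
tool_rot: [[0.002, 0.998, -0.065], [-0.0, -0.065, -0.998], [-1.0, 0.002, 0.0]]
force: [0.4, 0.3, -0.8]
finger_gap: 0.228
```

```bash
python3 -m crank '[[8,0,0,0],[3,0,0,0],[1,0,0,0],[0,0,0,0]]'; python3 -m crank '[[1,0,0,0],[0,0,0,0],[0,0,0,0]]'; python3 -m crank '[[0,0,0,0],[0,0,0,0],[0,0,0,0],[0,0,0,0],[0,0,0,0]]' 0; python3 -m crank '[[0,0,0,0],[-20,0,0,0],[-40,0,0,0],[-40,0,0,0],[-40,0,0,0]]'
```

```text
t: 14.75
tcp_pos: [489.8, -112.7, 6.0]
tool_rot: [[-0.0, 0.998, -0.065], [-0.0, -0.065, -0.998], [-1.0, -0.0, 0.0]]
force: [-0.8, -0.3, -0.0]
finger_gap: 0.232
t: 15.05
tcp_pos: [489.8, -112.7, 6.0]
tool_rot: [[0.0, 0.998, -0.065], [-0.0, -0.065, -0.998], [-1.0, 0.0, 0.0]]
force: [-3.8, 1.1, 16.4]
finger_gap: 0.232
t: 15.55
tcp_pos: [489.9, -112.7, 5.0]
tool_rot: [[-0.0, 0.998, -0.065], [0.0, -0.065, -0.998], [-1.0, -0.0, -0.0]]
force: [0.3, -1.0, 0.4]
finger_gap: 0.994
t: 16.05
tcp_pos: [489.5, -112.6, 146.5]
tool_rot: [[-0.001, 0.998, -0.065], [0.0, -0.065, -0.998], [-1.0, -0.001, -0.0]]
force: [0.1, -0.5, 0.1]
finger_gap: 0.999
```

```bash
python3 -m crank '[[-5,33.8,26.3,0],[-5,33.8,26.3,0],[-5,33.8,26.3,0],[-5,33.8,26.3,0],[-5,33.8,26.3,0]]'; python3 -m crank '[[0,0,0,0.149],[0,0,0,0.149],[0,0,0,0.149],[0,0,0,0.149],[0,0,0,0.149]]';  python3 -m crank '[[0,0,0,0.149],[0,0,0,0.149],[0,0,0,0.149],[0,0,0,0.149],[0,0,0,0.149]]'; python3 -m crank '[[0,0,0,0.015],[0,0,0,0],[0,0,0,0]]'
python3 - <<'E'
from h import *
c=robot.get_calibration("wrist");cv2.imwrite("pics/w7.png",cv2.resize(robot.get_image("wrist")[:,:,::-1],(800,600)))
np.save("c7.npy",c);print(robot.read_state()["joints"],w2px(c,[649.5,-254.5,80],1.5625))
E
```

```text
t: 16.55
tcp_pos: [650.9, -256.3, 170.3]
tool_rot: [[-0.0, 0.998, -0.065], [0.0, -0.065, -0.998], [-1.0, -0.0, 0.0]]
force: [0.6, -0.1, 0.6]
finger_gap: 0.996
t: 17.05
tcp_pos: [649.8, -254.8, 169.8]
tool_rot: [[-0.001, 0.685, -0.728], [0.0, -0.728, -0.685], [-1.0, -0.001, 0.0]]
force: [-0.8, 0.0, -0.2]
finger_gap: 0.999
t: 17.55
tcp_pos: [649.9, -254.8, 169.9]
tool_rot: [[-0.0, 0.01, -1.0], [0.0, -1.0, -0.01], [-1.0, -0.0, 0.0]]
force: [0.9, -0.5, 0.3]
finger_gap: 1.001
t: 17.85
tcp_pos: [649.9, -254.9, 170.0]
tool_rot: [[-0.0, 0.004, -1.0], [0.0, -1.0, -0.004], [-1.0, -0.0, 0.0]]
force: [-0.4, 0.4, -0.3]
finger_gap: 1.001
[ 0.27363736  0.66149591  0.05947126  1.44732439 -0.04264733  1.03419185
 -1.22490117] (np.float64(399.84035577596933), np.float64(316.19692245637015))
```

View pics/w7.png

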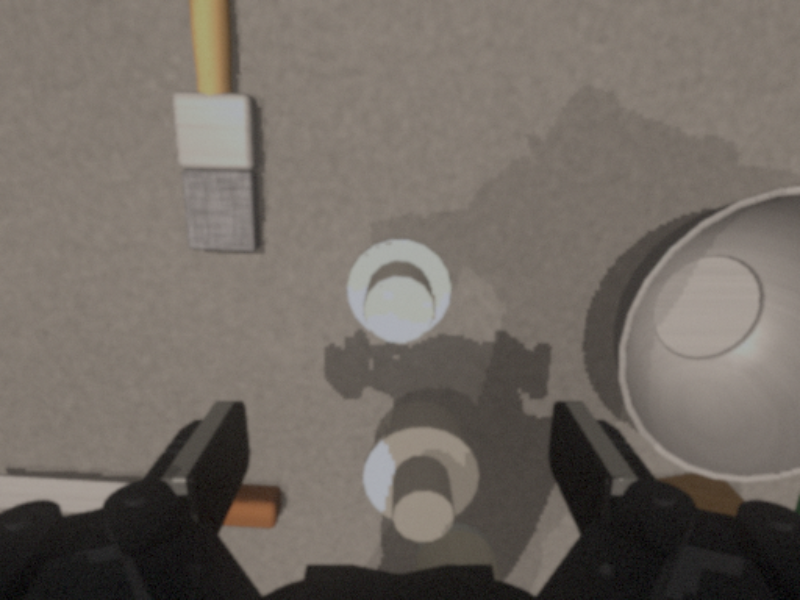

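The slim cartridge's top centre is at (399,310) and its collar centre is at (399,291). The bowl rim's nearest edge is at (620,370), with the brush left of the cartridge and the wide one behind it.

Run:
```python
from h import *
c=np.load("c7.npy",allow_pickle=True).item()
print(px2w(c,399.3,310,80,1.5625),px2w(c,399,291,46,1.5625),px2w(c,620,370,70,1.5625),px2w(c,258,200,10,1.5625))
```

```text
[ 652.6 -254.2   80. ] [ 652.1 -254.2   46. ] [ 617.7 -366.1   70. ] [ 695.4 -173.7   10. ]
```

```bash
python3 -m crank '[[35,-0.7,-2.4,0],[35,0,0,0],[30,0,0,0],[12,0,0,0],[0,0,0,0]]'; python3 -m crank '[[7,0,0,0],[0,0,0,0],[0,0,0,0]]'; python3 -m crank '[[0,0,0,0],[0,0,0,0],[0,0,0,0],[0,0,0,0],[0,0,0,0]]' 255 100;python3 -m crank '[[0,0,0,0],[0,0,0,0]]'
```

```text
t: 18.4
tcp_pos: [651.4, -254.0, 56.5]
tool_rot: [[-0.003, 0.002, -1.0], [0.001, -1.0, -0.002], [-1.0, -0.001, 0.003]]
force: [-0.4, -0.1, 0.6]
finger_gap: 0.999
t: 18.7
tcp_pos: [653.1, -254.5, 52.3]
tool_rot: [[0.002, 0.001, -1.0], [-0.0, -1.0, -0.001], [-1.0, 0.0, -0.002]]
force: [-0.7, 0.2, -0.6]
finger_gap: 0.998
t: 19.2
tcp_pos: [652.9, -254.5, 51.7]
tool_rot: [[0.001, 0.001, -1.0], [-0.0, -1.0, -0.001], [-1.0, 0.0, -0.001]]
force: [-1.0, 0.2, 5.2]
finger_gap: 0.37
t: 19.4
tcp_pos: [652.9, -254.5, 51.7]
tool_rot: [[0.001, 0.001, -1.0], [-0.0, -1.0, -0.001], [-1.0, 0.0, -0.001]]
force: [0.3, -0.2, 6.6]
finger_gap: 0.368
```

```bash
python3 -m crank '[[-38,0,0,0],[-45,0,0,0],[-45,0,0,0],[0,-44.7,17.6,0],[0,-44.7,17.6,0]]'; python3 -m crank '[[0,-44.7,17.6,0],[0,-44.7,17.6,0],[0,-44.7,17.6,0],[0,-44.7,17.6,0],[0,-44.7,17.6,0]]';  python3 -m crank '[[0,-44.7,17.6,0],[0,-44.7,17.6,0],[0,0,0,0],[0,0,0,0],[0,0,0,0]]'
python3 - <<'E'
from h import *
c=robot.get_calibration("wrist");s=robot.read_state();cv2.imwrite("pics/w8.png",cv2.resize(robot.get_image("wrist")[:,:,::-1],(800,600)))
np.save("c8.npy",c);print(s["tcp_pos"],s["joints"])
E
```

```text
t: 19.9
tcp_pos: [617.1, -165.3, 180.1]
tool_rot: [[0.002, -0.002, -1.0], [-0.001, -1.0, 0.002], [-1.0, 0.001, -0.002]]
force: [0.1, 1.5, -2.4]
finger_gap: 0.369
t: 20.4
tcp_pos: [527.7, 60.2, 178.8]
tool_rot: [[-0.001, 0.001, -1.0], [-0.0, -1.0, -0.001], [-1.0, 0.0, 0.001]]
force: [0.6, 1.7, -1.9]
finger_gap: 0.371
t: 20.9
tcp_pos: [493.9, 146.8, 178.9]
tool_rot: [[-0.0, -0.0, -1.0], [-0.001, -1.0, 0.0], [-1.0, 0.001, 0.0]]
force: [0.9, -0.6, -1.4]
finger_gap: 0.37
[493.87096674 146.77765447 178.92012199] [-0.40911948  0.39940627  0.04017689  1.92695673 -0.02047791  0.8162307
 -1.92917506]
```

View pics/w8.png

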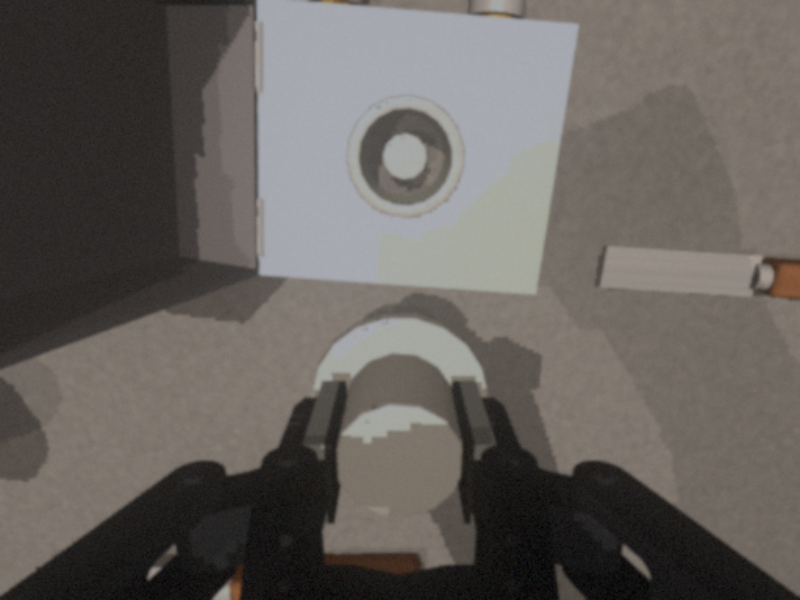

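The wrist view shows the stop ring's centre at (406,156), spanning columns 347–465 and rows 95–217. The plunger is visible inside, the held cartridge's collar is centred at column 400.5, and the knife is lying flat at right.

Run:
```python
from h import *
c=np.load("c8.npy",allow_pickle=True).item();s=robot.read_state()
print(px2w(c,406,156,58,1.5625),px2w(c,406,156.5,58,1.5625))
zc=s["tcp_pos"][2]-51.7+46
for u,v in((315,385),(486,385),(401,318)): print(px2w(c,u,v,zc,1.5625))
b=px2w(c,406,156.2,58,1.5625); 
print(delta([b[0]+.3,b[1],s["tcp_pos"][2]]))
print([px2w(c,u,v,54,1.5625) for u,v in((258,0),(578,24),(537,294),(259,275))])
```

```text
[564.8 144.   58. ] [564.6 144.   58. ]
[499.4 173.8 173.3]
[499.3 120.6 173.3]
[521.4 147.1 173.3]
[ -0.    2.3 -70.9]
[array([632.5, 211. ,  54. ]), array([622.7,  65.3,  54. ]), array([493.9,  73.9,  54. ]), array([504.6, 221. ,  54. ])]
```

```bash
python3 -m crank '[[0,1.6,-36,0],[0,1.5,-35.3,0],[25,0,0,0],[20,0,0,0],[0,0,0,0]]'; python3 -m crank '[[10,0,0,0],[0,0,0,0],[0,0,0,0]]'
python3 - <<'E'
from h import *
s=robot.read_state();print(s["tcp_pos"],delta([565.2,143.7,120]))
E
```

```text
t: 21.45
tcp_pos: [563.8, 142.6, 131.4]
tool_rot: [[-0.005, -0.002, -1.0], [-0.002, -1.0, 0.002], [-1.0, 0.002, 0.005]]
force: [-0.7, -0.5, -2.6]
finger_gap: 0.37
t: 21.75
tcp_pos: [565.3, 144.7, 124.7]
tool_rot: [[0.001, 0.001, -1.0], [0.0, -1.0, -0.001], [-1.0, -0.0, -0.001]]
force: [0.2, -0.1, -1.5]
finger_gap: 0.375
[565.32959574 144.74875656 124.71383231] [4.7 1.  0.1]
```

```bash
python3 -m crank '[[5,1,0,0],[4,0,0,0],[4,0,0,0],[0,0,0,0]]'; python3 -m crank '[[4,0,0,0],[4,0,0,0],[4,0,0,0],[0,0,0,0]]'; python3 -m crank '[[4,0,0,0],[4,0,0,0],[0,0,0,0],[0,0,0,0]]'
```

```text
t: 22.15
tcp_pos: [564.6, 143.9, 110.5]
tool_rot: [[-0.001, 0.001, -1.0], [-0.0, -1.0, -0.001], [-1.0, 0.0, 0.001]]
force: [-0.1, -0.4, -1.5]
finger_gap: 0.374
t: 22.55
tcp_pos: [564.6, 143.8, 98.4]
tool_rot: [[-0.001, 0.001, -1.0], [-0.0, -1.0, -0.001], [-1.0, 0.0, 0.001]]
force: [-0.0, 0.1, -2.6]
finger_gap: 0.375
t: 22.95
tcp_pos: [565.0, 143.9, 91.0]
tool_rot: [[-0.0, 0.001, -1.0], [-0.0, -1.0, -0.001], [-1.0, 0.0, 0.0]]
force: [-0.1, 0.1, -2.1]
finger_gap: 0.368
```

The barrel is in the bore with no side force, and plunger contact is expected at about TCP z 83.7. I'll press in small steps.

```bash
python3 -m crank '[[3,0,0,0],[3,0,0,0],[3,0,0,0],[0,0,0,0]]'; python3 -m crank '[[2,0,0,0],[2,0,0,0],[2,0,0,0],[0,0,0,0]]'; python3 -m crank '[[1,0,0,0],[1,0,0,0],[1,0,0,0],[0,0,0,0],[0,0,0,0]]'
```

```text
t: 23.35
tcp_pos: [565.2, 143.9, 82.0]
tool_rot: [[0.0, 0.001, -1.0], [0.0, -1.0, -0.001], [-1.0, -0.0, -0.0]]
force: [0.3, 0.0, 2.6]
finger_gap: 0.37
t: 23.75
tcp_pos: [565.2, 143.9, 76.1]
tool_rot: [[0.0, 0.001, -1.0], [0.0, -1.0, -0.001], [-1.0, -0.0, -0.0]]
force: [-1.0, -0.8, 4.8]
finger_gap: 0.371
t: 24.25
tcp_pos: [565.2, 143.9, 73.3]
tool_rot: [[0.0, 0.001, -1.0], [0.0, -1.0, -0.001], [-1.0, -0.0, -0.0]]
force: [-1.2, -0.6, 5.6]
finger_gap: 0.369
```

```bash
python3 -m crank '[[1,0,0,0],[1,0,0,0],[0,0,0,0]]'; python3 -m crank '[[1,0,0,0],[0,0,0,0],[0,0,0,0]]'; python3 -m crank '[[0.6,0,0,0],[0,0,0,0],[0,0,0,0]]'
```

```text
t: 24.55
tcp_pos: [565.3, 143.9, 71.4]
tool_rot: [[0.001, 0.001, -1.0], [0.0, -1.0, -0.001], [-1.0, -0.0, -0.001]]
force: [-1.0, -1.6, 7.2]
finger_gap: 0.369
t: 24.85
tcp_pos: [565.3, 143.9, 70.5]
tool_rot: [[0.001, 0.001, -1.0], [0.0, -1.0, -0.001], [-1.0, -0.0, -0.001]]
force: [-1.3, -1.4, 8.1]
finger_gap: 0.371
t: 25.15
tcp_pos: [565.3, 143.9, 69.9]
tool_rot: [[0.001, 0.001, -1.0], [0.0, -1.0, -0.001], [-1.0, -0.0, -0.001]]
force: [-1.5, -1.6, 7.1]
finger_gap: 0.367
```

```bash
python3 -m crank '[[0.6,0,0,0],[0,0,0,0],[0,0,0,0]]'; python3 -m crank '[[0.5,0,0,0],[0,0,0,0],[0,0,0,0]]'
```

```text
t: 25.45
tcp_pos: [565.3, 143.9, 69.7]
tool_rot: [[0.001, 0.001, -1.0], [0.0, -1.0, -0.001], [-1.0, -0.0, -0.001]]
force: [-2.4, -0.7, 12.6]
finger_gap: 0.369
t: 25.75
tcp_pos: [565.3, 143.9, 69.7]
tool_rot: [[0.001, 0.001, -1.0], [0.0, -1.0, -0.001], [-1.0, -0.0, -0.001]]
force: [-3.2, -1.0, 17.6]
finger_gap: 0.367
```

It's seated: z has stopped at 69.7, as predicted, and the force is rising. I'll press slightly firmer, let it settle and check from above.

```bash
python3 -m crank '[[0.6,0,0,0],[0,0,0,0],[0,0,0,0],[0,0,0,0],[0,0,0,0]]'; python3 -m crank '[[0,0,0,0],[0,0,0,0],[0,0,0,0],[0,0,0,0],[0,0,0,0]]'
python3 - <<'E'
from h import *
a=robot.get_image("side")[:,:,::-1];cv2.imwrite("pics/s9.png",cv2.resize(a[60:330,60:420],(800,600),interpolation=cv2.INTER_CUBIC))
E
```

```text
t: 26.25
tcp_pos: [565.3, 144.0, 69.6]
tool_rot: [[0.001, 0.001, -1.0], [0.001, -1.0, -0.001], [-1.0, -0.001, -0.001]]
force: [-6.5, -2.0, 24.0]
finger_gap: 0.37
t: 26.75
tcp_pos: [565.3, 143.9, 69.6]
tool_rot: [[0.001, 0.001, -1.0], [0.0, -1.0, -0.001], [-1.0, -0.0, -0.001]]
force: [-6.1, -1.8, 23.5]
finger_gap: 0.367
```

View pics/s9.png

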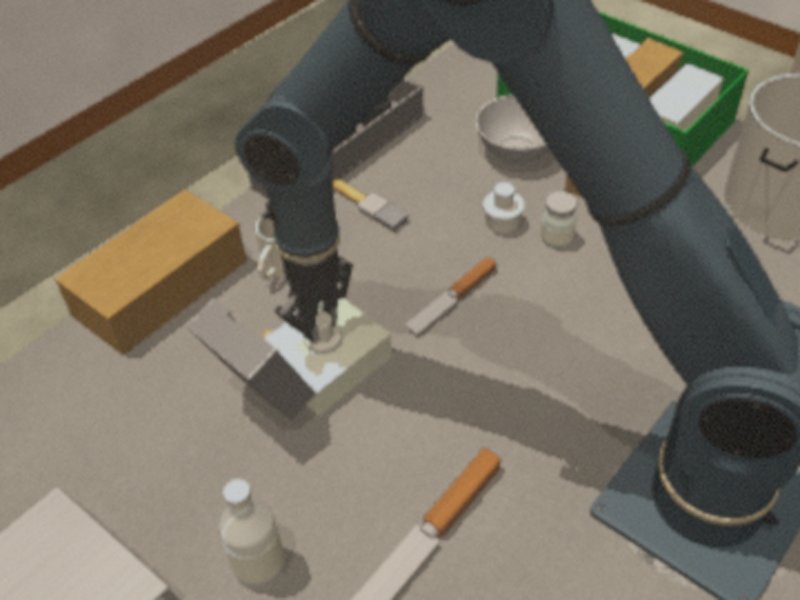

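The side view shows the cover fully back at (250,350). The cartridge collar is flat on the ring at (325,340), still gripped. The knife lies on the bench at (450,297), and nothing else has moved. I'm handing in.

```bash
python3 -c "
from station import robot
print(robot.job_done()); s=robot.read_state(); print(s['t'],s['tcp_pos'],s['force'],s['finger_gap'])"
```

```text
the job is handed in; nothing more can be done
None
the job is handed in; nothing more can be done
```

I've handed the job in after about 27 s of robot time. The arm is still gripping the cartridge and holding it pressed on the stop ring.

- **Cover:** I put the small knife's blade about 30 mm into the slot, lifted the cover with it and pushed it back. It met its stop at about 7 N.
- **Knife:** It is lying flat on the bench, close to where it started.
- **Cartridge:** I put the slim cartridge in the bore and pressed it down in small steps. The collar met the ring at TCP z 69.7 mm, exactly where I expected it.

**Last checks:** the TCP held steady at z 69.6 mm with about 24 N downward. That is roughly 15 N on the ring after the spring, and the grip was unchanged. The last side picture shows the cover back, the collar on the ring and the bystanders in view where they were; the arm hid some, including the carton.

**Disagreements:**
- The cover reached its stop with the blade tip about 8 mm further on than I had predicted. The force rise and the picture both confirmed the stop.
- A side force of about 6 N built up during the final press. I left it.

After hand-in the robot gave no further readings, so I could not check the hold during the final second.

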